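Wedge the rocking comparator stand

TASK

The dial comparator stand rocks because the rubber foot under its near left corner is worn short. With the fingertips, push the orange wedge along the bench, thin end first, under that foot until the stand no longer rocks, testing it by pressing down on the corner above; the stand must stay level and in its place. Do not pick anything up and leave the sensor cells and the red plug alone; finish holding, with the fingertips still pressing down firmly (about 10 N) on that corner, which no longer gives.

Things in the scene. Friction and masses are not known exactly. Their poses are not given: they have to be found in the camera images.
- stand: Dial comparator stand, 3 kg, loose: dark granite base 190 x 140 x 32 mm on four rubber feet (three domed), underside 18 mm and flat top 50 mm above the bench. Origin on the bench under its middle; own x to its rear (190 mm side), y to its left, z up. Feet at x +-72, y +-47 mm. At rest it is level on the three sound feet; about 3 N on the near left corner tips it until the worn foot meets the bench.
- column_top (a point): Top of the stand's steel column (20 mm across), 195 mm above the bench, at x +66, y 0 in the stand's frame. At 107 mm up an arm reaches forward from it to a dial (46 mm across, centre 148 mm up) at x +16, y 0: keep the gripper clear of these.
- worn_foot (a point): Point at bench level straight under the centre of the worn near left foot (x -72, y +47 mm in the stand's frame). The foot is 23 mm across and flat; it is worn short by 3.5 to 7.5 mm, a different amount each time, so its underside stands that far above this point.
- loose_corner (a point): Point on top of the stone straight above the worn foot, 50 mm above the bench: where to press. It is 23 mm in from the stone's left and near edges.
- wedge: Orange plastic wedge, 40 g, lying flat left of the stand, thin end towards the worn foot, 5 to 45 mm short of it and up to 35 mm off line: 85 mm long, 30 wide, 1.5 high at the thin end rising evenly to 12 at the butt. Origin mid underside; own x to the thin end, z up. Slides freely under 1 N, takes several N once it bears under the foot, and stays where it is left.
- wedge_butt (a point): Middle of the wedge's upright butt face (30 mm wide, 12 mm high), 6 mm above the bench: where to push.
- stage_cell: Grey sensor cell, 20 mm across, 27 mm high, standing loose on the stone under the dial's spindle. Origin at its foot. To be left alone.
- bench_cell: Grey sensor cell of the same kind, standing loose on the bench to the left of the stand, farther from the robot than the wedge. Origin at its foot. To be left alone.
- red_plug: Red test plug, 55 mm long, 19 mm thick, lying loose on the bench between the robot and the stand. Origin under its middle. To be left alone.
There are look-alikes about, which are no part of the job. What is shaped like the wedge but brown is not meant.

How it is judged:
By the outcome, as a careful person would: the job done as asked, in the order asked, and still so for the second after the job is handed in, while the arm keeps its last pose, push and grip.
It also fails if it takes over 42 s, if anything falls off the work surface, if the arm or the gripper's body presses on something with over 40 N, if the wrist force passes 120 N, or if a joint passes its speed limit or range.

ROBOT

A 6-joint arm with a two-finger parallel gripper is mounted at the origin on a cart in front of the work surface, level with it; the furniture and walls round the work are solid. World frame = base frame: x ahead of the robot, y to its left, z up, the work surface at z = 0. Lengths are in mm, angles in rad, forces in N, time in s.
With the tool pointing down it reaches from about 300 to 775 mm from the base axis. Payload 14.6 kg.
Tool frame: the origin (TCP) lies between the finger pads; the fingertips stand 8 mm ahead of it and the grasp point (between the pads) lies 11 mm behind it; z points along the fingers, y is the direction in which the jaws open and shut (so a half turn about z gives the same grasp; the last joint's range is limited). The gripper opens to 94 mm and grips with 3 to 60 N. Pads are 16 mm wide; open, the fingers measure 119 mm over their backs; the gripper's body (75 mm by 177 mm) begins 78 mm behind the grasp point.
Start: joints at [1.098, 0.3, 1.521, -0, 1.321, -0.067], TCP at [217.111, 505.324, 213.446] pointing down, gripper open.
Joint ranges: [-3.03, 3.03], [-0.79, 2.21], [0.23, 2.52], [-1.04, 4.18], [0, 3.07], [-2.55, 2.55]. Speed limits (rad/s): [2.22, 2.22, 2.57, 3.14, 3.14, 3.14].

INTERFACE

Orientations are given as [roll, pitch, yaw] about the fixed x, y, z axes, in that order (R = Rz(yaw) Ry(pitch) Rx(roll)).
In Python, from cell import manip, cams, models gives the robot as it stands. The module is installed in compiled form; this text tells all that it offers.
- The arm moves only by the shell command python3 -m pendant 'ROWS' [OPENING] [FORCE]. ROWS is JSON, a list that holds one entry, the list of rows, each a list of 4 numbers: the shift along the tool's x, y, z in cm, then the turn about the tool's z in rad. In form: [[[x, y, z, roll], ...]]. A call has 1 to 5 rows; each row is the pose to reach, as a shift and turn from the pose commanded when the call began, along the tool's axes at that moment; what a row does not reach only later rows make up. A row lasts 1/10 s, in which the tool goes at most 50 mm and 8.59 degrees, less where a joint would pass 70% of its speed; a pose out of reach is approached as far as the arm can. A call with a gripper value outside its range is refused whole. OPENING is the opening, from -1 (shut) to 1 (fully open), so that 0 is half open, set as the call begins (- or left out, the last holds). The fingers move at their own pace and stop on an object; FORCE is the grip in N (left out, the last holds). Time passes only in rows, so rows that repeat a pose let the fingers close. It gives the time, the measured TCP pose, the force and the opening at its end, in the units of the state.
- manip.read_state(): the state, without advancing time (a new reading comes with each control period).
- cams.camera(name): name is "scene" or "top"; returns a dict with "frame" (480x640x3 uint8, red, green, blue), "K" (3x3 intrinsics, pixels), "pose" (4x4, takes a point from camera to world coordinates). Camera axes: x right, y down, z forward; pixel columns grow to the right and rows downward; lengths in mm; the calibration is good to about 2 mm. A picture is of the moment at which its call begins. There is no depth.
- manip.sign_off(): hands the job in, once; it reports no verdict.
Trained networks look in the newest picture that a camera, given by its name, has taken for a name from the list of things; names that differ only in an ending like _2 or _b are one class to them, and where a whole thing is asked for, a point or a joint stands for the part that bears it (a point fixed in the world has none). Each returns a list of dicts, best first, with "score" (0 to 1); they miss things now and then, are a little off and sometimes report something else, mostly with a low value. They report only what shows in the picture. A call takes as long as a camera call. They do not tell look-alikes from the thing itself.
- models.regions_of(camera, name): "pixels" (480x640 bool, what is visible of it) and "point" ([column, row] in pixels, amid what is visible of it).
The state is a dict: "clock": time; "joints": joint angles; "qd": joint speeds; "effort": joint torques, N m; "eef_pos": TCP position; "eef_rot": TCP orientation; "wrist_force": force on the tool from outside, world axes, zero at the start; "moment": the same for the moment, N m; "finger_gap": finger opening in mm.
Only numpy, scipy, OpenCV 4.12 (cv2) and the standard library are available. Lean on these libraries where they do the work, as an engineer would, in place of code of your own. Each camera call takes 0.05 s, during which the arm holds its last target.

## Working session

There is one attempt and no reset: what is moved stays moved. The work goes in short steps, Python scripts to look and compute and a shell command to move; the robot and the scene stay as the last step left them, time stands still between calls to the robot, and variables do not carry over. Pictures are saved under pics/ and viewed, and the job is handed in when it is done.

```bash
mkdir -p pics
python3 - <<'E'
from cell import manip,cams,models
import cv2,numpy as np
print(manip.read_state())
for n in("scene","top"):
    c=cams.camera(n); cv2.imwrite(f"pics/{n}0.png",c["frame"][:,:,::-1]); print(n,c["K"].tolist(),c["pose"].round(3).tolist())
    for k in("stand","wedge","wedge_butt","stage_cell","bench_cell","red_plug","loose_corner","worn_foot","column_top"):
        try: print(k,[(round(float(d["score"]),2),np.round(d["point"]).tolist(),int(d["pixels"].sum())) for d in models.regions_of(n,k)])
        except Exception as e: print(k,e)
E
```

```text
{'clock': 0.0, 'joints': array([ 1.09842865e+00,  3.00466240e-01,  1.52159592e+00, -4.35147658e-05,
        1.32070894e+00, -6.65932821e-02]), 'qd': array([-8.46796341e-04, -2.13503966e-03, -1.65724750e-05,  3.37674512e-04,
        1.54721612e-03, -7.60635618e-04]), 'effort': array([ 2.42808646e-04, -5.31811774e+01, -3.52723396e+01,  7.07935542e-02,
        2.46351818e-02, -1.27419321e-04]), 'eef_pos': array([216.99124765, 505.09947673, 212.88271858]), 'eef_rot': array([-3.14041402e+00, -3.63635986e-05,  2.73582903e+00]), 'wrist_force': array([-0.13382826,  0.1375688 ,  0.25147546]), 'moment': array([-0.00137634, -0.06816901, -0.05925083]), 'finger_gap': 94.26042919869916}
scene [[451.84477736497377, 0.0, 319.9450435700746], [0.0, 451.84477736497377, 238.3818970036785], [0.0, 0.0, 1.0]] [[0.427, -0.564, 0.707, -42.635], [-0.904, -0.258, 0.34, -107.99], [-0.009, -0.785, -0.62, 660.13], [0.0, 0.0, 0.0, 1.0]]
stand [(0.82, [406.0, 312.0], 7351)]
wedge [(0.91, [328.0, 341.0], 649), (0.81, [287.0, 215.0], 263)]
wedge_butt [(0.91, [327.0, 340.0], 687), (0.61, [283.0, 215.0], 254)]
stage_cell [(0.71, [329.0, 340.0], 696), (0.48, [413.0, 295.0], 155)]
bench_cell [(0.57, [328.0, 275.0], 105)]
red_plug [(0.5, [368.0, 383.0], 274)]
loose_corner [(0.79, [411.0, 308.0], 7391)]
worn_foot [(0.88, [408.0, 309.0], 7376)]
column_top []
top [[553.247271846398, 0.0, 316.2756134265741], [0.0, 553.247271846398, 244.95878384177655], [0.0, 0.0, 1.0]] [[-0.012, -0.996, 0.093, 460.856], [-1.0, 0.013, 0.003, 165.796], [-0.004, -0.093, -0.996, 1393.815], [0.0, 0.0, 0.0, 1.0]]
stand [(0.74, [388.0, 258.0], 4463)]
wedge [(0.64, [340.0, 303.0], 409), (0.58, [238.0, 179.0], 479)]
wedge_butt [(0.93, [236.0, 178.0], 405), (0.56, [342.0, 300.0], 385)]
stage_cell []
bench_cell [(0.44, [312.0, 242.0], 50)]
red_plug []
loose_corner [(0.8, [385.0, 262.0], 4451)]
worn_foot [(0.91, [385.0, 257.0], 4427)]
column_top [(0.55, [385.0, 259.0], 4439)]
```

View pics/scene0.png

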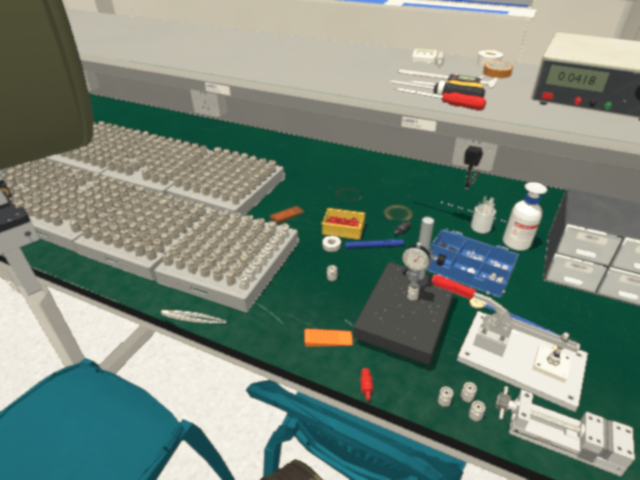

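View pics/top0.png

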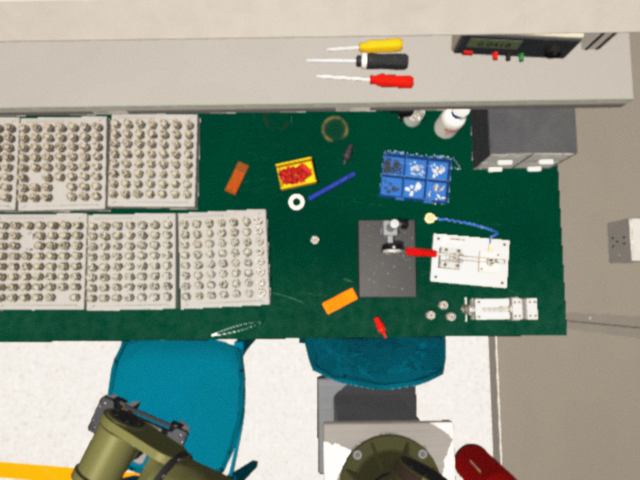

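Run:
```python
import cv2
a=cv2.imread("pics/scene0.png")[230:430,230:500]; cv2.imwrite("pics/sc0z.png",cv2.resize(a,None,fx=2.9,fy=2.9,interpolation=cv2.INTER_CUBIC))
a=cv2.imread("pics/top0.png")[190:350,290:480]; cv2.imwrite("pics/tc0z.png",cv2.resize(a,None,fx=3.7,fy=3.7,interpolation=cv2.INTER_CUBIC))
```

```text
(no output)
```

View pics/sc0z.png

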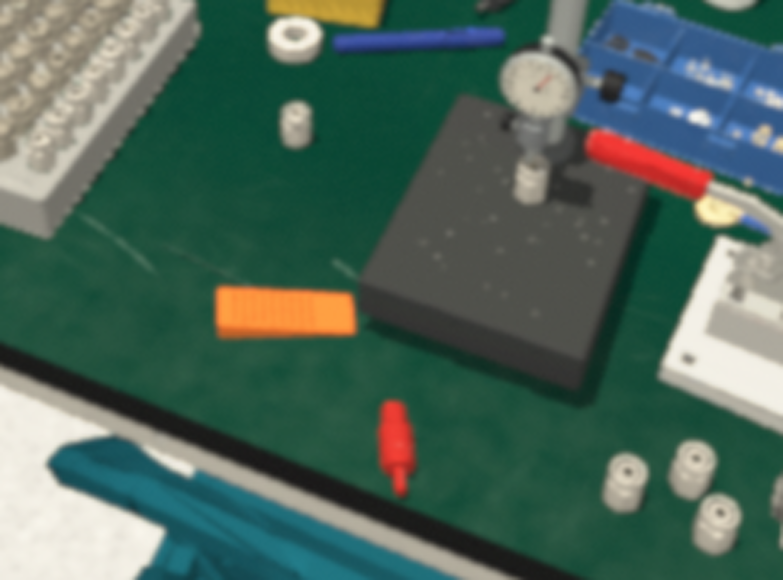

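View pics/tc0z.png

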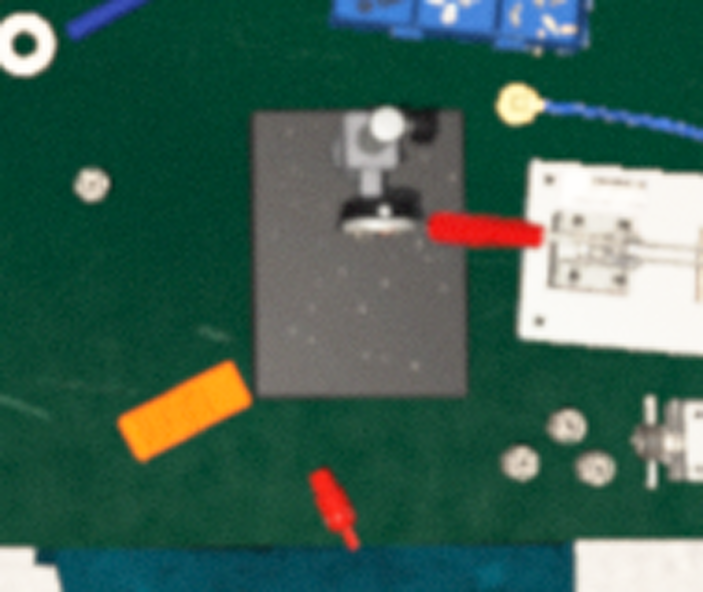

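The scene camera shows the orange wedge at about (328,338) and the stand at about (405,310). The bench cell is at (332,272), the plug at (367,383), and the brown decoy at (287,214). In the top view the wedge is at (340,301), pointing up and to the right towards the stone's near-left corner at (359,297). Next I'll fit poses.

```bash
cat > h.py <<'E'
from cell import manip,cams,models
import cv2,numpy as np
from scipy.optimize import least_squares,minimize
def proj(c,P):
    T=np.linalg.inv(c["pose"]); Q=np.asarray(P,float)@T[:3,:3].T+T[:3,3]; q=Q@c["K"].T; return q[:,:2]/q[:,2:]
def place(P,x,y,a):
    R=np.array([[np.cos(a),-np.sin(a),0],[np.sin(a),np.cos(a),0],[0,0,1]]); return np.asarray(P,float)@R.T+[x,y,0]
WP=np.array([[42.5,15,0],[42.5,-15,0],[-42.5,15,0],[-42.5,-15,0],[42.5,15,1.5],[42.5,-15,1.5],[-42.5,15,12],[-42.5,-15,12]])
SP=np.array([[sx*95,sy*70,z] for z in(50,18) for sx in(1,-1) for sy in(1,-1)])
def orange(f):
    h=cv2.cvtColor(f,cv2.COLOR_RGB2HSV); m=cv2.inRange(h,(8,170,190),(22,255,255))
    n,l,s,_=cv2.connectedComponentsWithStats(m); 
    return l,s
def hullmask(uv,off,S,shape):
    m=np.zeros(shape,np.uint8); p=cv2.convexHull(((uv-off)*S).astype(np.float32)).astype(np.float32)
    cv2.fillConvexPoly(m,np.round(p*16).astype(np.int32),255,cv2.LINE_AA,4); return m/255.
def fitmask(c_m,P,x0):
    S=4
    L=[]
    for c,m,off,w in c_m:
        L.append((c,cv2.resize(m[off[1]:off[1]+w,off[0]:off[0]+w].astype(np.float32),None,fx=S,fy=S,interpolation=cv2.INTER_LINEAR),np.array(off)-0.5+0.5/S if 0 else np.array(off)))
    def cost(v,full=False):
        r=[]
        for c,m,off in L:
            h=hullmask(proj(c,place(P,v[0],v[1],v[2]/50))+0.5,off,S,m.shape); r.append(np.abs(h-m).sum()/(h.sum()+m.sum()))
        return r if full else sum(r)
    best=minimize(cost,[x0[0],x0[1],x0[2]*50],method="Nelder-Mead",options=dict(initial_simplex=np.array([[x0[0],x0[1],x0[2]*50]]*4)+np.array([[0,0,0],[8,0,0],[0,8,0],[0,0,8]]),maxiter=400))
    v=best.x; return v[0],v[1],v[2]/50,cost(v,True)
E
python3 - <<'E'
from h import *
C={n:cams.camera(n) for n in("scene","top")}
# stand
Z={"top":(3.7,(290,190),[((253,110),0),((463,110),1),((258,396),2),((466,396),3)]),"scene":(2.9,(230,230),[((463,97),0),((360,288),2),((648,195),1),((585,358),3),((362,315),6),((578,390),7)])}
def res(v,ks):
    r=[]
    for k in ks:
        s,o,l=Z[k]; uv=proj(C[k],place(SP,*v))
        for p,i in l: r.append(uv[i]+.5-(np.array(p)/s+o))
    return np.ravel(r)
for ks in(["top"],["scene"],["top","scene"]):
    s=least_squares(lambda v:res(v,ks),[430,30,0]); print(ks,s.x.round(3),s.fun.round(1))
v=s.x
print("worn",place([[-72,47,0]],*v).round(1))
M=[]
for n,o in(("top",(300,270)),("scene",(285,300))):
    l,st=orange(C[n]["frame"]); m=(l==l[301,340] if n=="top" else l==l[338,328]); print(n,m.sum()); M.append((C[n],m,o,90 if n=="scene" else 70))
for mm in(M,M[:1],M[1:]): print(fitmask(mm,WP,(352,125,-1.1)))
w=fitmask(M,WP,(352,125,-1.1))
# overlay
for n in C:
    f=C[n]["frame"][:,:,::-1].copy(); f=cv2.resize(f,None,fx=4,fy=4,interpolation=cv2.INTER_CUBIC)
    for P,p in((SP,v),(WP,w[:3])):
        uv=(proj(C[n],place(P,*p))+.5)*4
        for i in range(8):
            for j in range(i):
                d=np.abs(P[i]-P[j]); 
                if (d>0.1).sum()==1 or (P is WP and abs(i-j)in(2,) ): cv2.line(f,*[tuple(int(t) for t in uv[k]) for k in(i,j)],(255,255,0),1)
    x,y=(300,210) if n=="top" else (290,240)
    cv2.imwrite(f"pics/ov_{n}.png",f[y*4:y*4+580,x*4:x*4+700])
T=C["top"]
def ray(c,uv,z):
    d=c["pose"][:3,:3]@np.linalg.inv(c["K"])@[uv[0]-.5,uv[1]-.5,1]; o=c["pose"][:3,3]; return (o+d*(z-o[2])/d[2]).round(1)
print("cell",ray(T,(314.5,240),27),"plug",ray(T,(376,320),10),ray(T,(386,338),8))
E
```

```text
['top'] [ 5.53093e+02 -1.70400e+00 -1.10000e-02] [-0.2 -0.3  0.2 -0.4 -0.9  0.3  0.8  0.3]
['scene'] [ 5.43981e+02 -3.53100e+00 -2.30000e-02] [  0.1  -0.3  -1.5  -1.3   5.3 -13.   -0.1   3.9  -2.8   1.3  -0.5   4.7]
['top', 'scene'] [ 5.47465e+02 -2.76200e+00 -1.80000e-02] [  0.5   1.8   1.    2.1  -0.7   2.5   1.1   2.8  -0.   -1.4  -1.   -2.6
   5.  -14.5   0.3   2.1  -2.3  -0.   -0.    2.9]
worn [[476.3  45.5   0. ]]
top 453
scene 692
(np.float64(352.0), np.float64(125.0), np.float64(-1.1), [np.float64(1.0), np.float64(1.0)])
(np.float64(352.0), np.float64(125.0), np.float64(-1.1), [np.float64(1.0)])
(np.float64(352.0), np.float64(125.0), np.float64(-1.1), [np.float64(1.0)])
cell [602. 175.  27.] plug [402.4  25.   10. ] [357.8   1.    8. ]
```

```bash
cat > fit0.py <<'E'
from h import *
C={n:cams.camera(n) for n in("scene","top")}
Z={"top":(3.7,(290,190),[((253,110),0),((463,110),1),((258,396),2),((466,396),3)]),"scene":(2.9,(230,230),[((463,97),0),((360,288),2),((585,358),3),((362,315),6),((578,390),7)])}
def res(v,ks):
    r=[]
    for k in ks:
        s,o,l=Z[k]; uv=proj(C[k],place(SP,*v))
        for p,i in l: r.append(uv[i]+.5-(np.array(p)/s+o))
    return np.ravel(r)
for ks in(["top"],["scene"],["top","scene"]):
    s=least_squares(lambda v:res(v,ks),[550,0,0]); print(ks,s.x.round(3),s.fun.round(1))
v=s.x
print("worn",place([[-72,47,0]],*v).round(1))
M=[]
for n,o in(("top",(300,270)),("scene",(285,300))):
    l,st=orange(C[n]["frame"]); m=(l==l[301,340] if n=="top" else l==l[338,328]); M.append((C[n],m,o,90 if n=="scene" else 70))
for mm in(M,M[:1],M[1:]): print(fitmask(mm,WP,(448,108,-1.1)))
w=fitmask(M,WP,(448,108,-1.1))
for n in C:
    f=C[n]["frame"][:,:,::-1].copy(); f=cv2.resize(f,None,fx=4,fy=4,interpolation=cv2.INTER_CUBIC)
    for P,p in((SP,v),(WP,w[:3])):
        uv=(proj(C[n],place(P,*p))+.5)*4
        for i in range(8):
            for j in range(i):
                if (np.abs(P[i]-P[j])>0.1).sum()==1 or (P is WP and abs(i-j)==2 and i//4==j//4): cv2.line(f,*[tuple(int(t) for t in uv[k]) for k in(i,j)],(255,255,0),1)
    x,y=(300,210) if n=="top" else (290,240)
    cv2.imwrite(f"pics/ov_{n}.png",f[y*4:y*4+580,x*4:x*4+700])
E
python3 fit0.py
```

```text
['top'] [ 5.53093e+02 -1.70400e+00 -1.10000e-02] [-0.2 -0.3  0.2 -0.4 -0.9  0.3  0.8  0.3]
['scene'] [549.052  -2.301  -0.   ] [-1.  -1.8 -0.3 -2.5  1.4  1.  -1.6  0.1  1.1  1.9]
['top', 'scene'] [ 5.50709e+02 -2.18300e+00 -3.00000e-03] [-0.3  0.9  0.2  0.4 -0.4  1.6  1.4  1.  -0.6 -2.3 -0.1 -3.3  1.4  0.3
 -1.4 -0.7  1.1  1.2]
worn [[478.9  45.1   0. ]]
(np.float64(449.85970955101857), np.float64(114.12969686314653), np.float64(-1.1222594599771483), [np.float64(0.04436076419523262), np.float64(0.03640904323155125)])
(np.float64(450.6575969877747), np.float64(113.44345459331075), np.float64(-1.1043147364037862), [np.float64(0.03737170821457853)])
(np.float64(449.48247019546386), np.float64(114.42245131917103), np.float64(-1.1282864705919775), [np.float64(0.03433817031576574)])
```

View pics/ov_top.png

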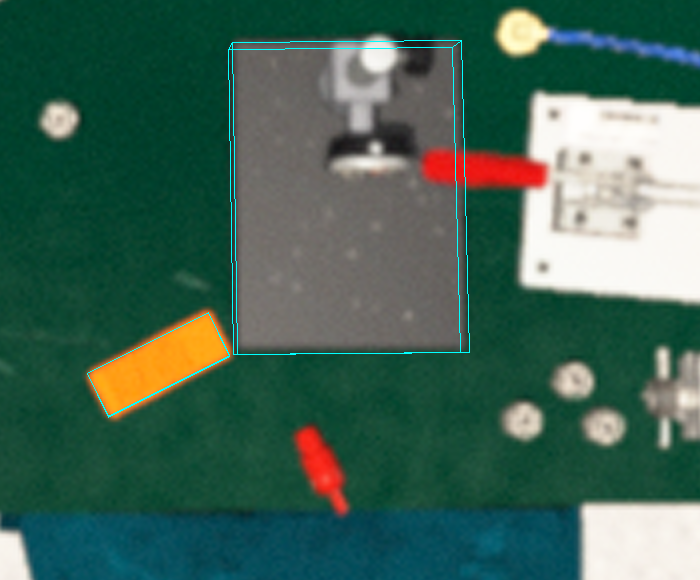

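View pics/ov_scene.png

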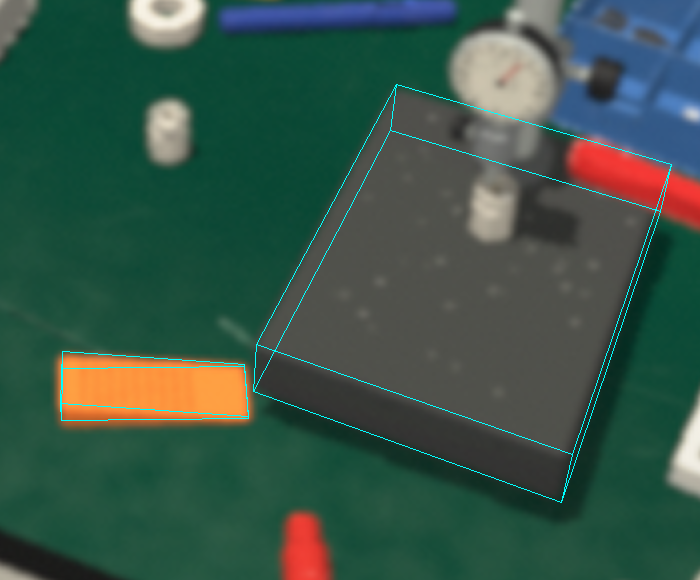

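```bash
cat > d.py <<'E'
import sys
from cell import manip
import numpy as np
from scipy.spatial.transform import Rotation as R
s=manip.read_state()
t=[float(a) for a in sys.argv[1:]]
r=R.from_euler("xyz",s["eef_rot"]); 
print("clk",round(s["clock"],2),"pos",s["eef_pos"].round(1),"rot",s["eef_rot"].round(3),"F",s["wrist_force"].round(1),"M",s["moment"].round(2),"gap",round(s["finger_gap"],1))
if t:
    d=r.inv().apply(np.array(t[:3])-s["eef_pos"])/10
    print("shift cm",d.round(2),"roll",round(-(t[3]-s["eef_rot"][2]),3) if len(t)>3 else "")
E
python3 -m pendant '[[[-6,-4,0,0.14],[-10,-7,0,0.28],[-14,-10,0,0.42],[-17,-12,0,0.56],[-20,-14,0,0.716]]]' -1 10; python3 d.py 421.5 173 11 2.02
```

```text
clock: 1.7
eef_pos: [346.3, 295.8, 213.7]
eef_rot: [3.141, -0.0, 2.02]
wrist_force: [-0.0, 0.7, 0.7]
finger_gap: 57.5
clk 1.7 pos [346.3 295.8 213.7] rot [ 3.141 -0.     2.02 ] F [-0.   0.7  0.7] M [-0.05 -0.04 -0.04] gap 57.5
shift cm [-14.32   1.43  20.27] roll -0.0
```

```bash
python3 -m pendant '[[[-4,0.4,2,0],[-8,0.8,4,0],[-11,1.1,8,0],[-13,1.4,12,0],[-14.3,1.4,16,0]]]'; python3 d.py 421.5 173 11 2.02
```

```text
clock: 2.2
eef_pos: [421.8, 174.2, 52.3]
eef_rot: [3.14, 0.0, 2.024]
wrist_force: [1.5, -0.5, -0.4]
finger_gap: 17.4
clk 2.2 pos [421.8 174.2  52.3] rot [3.14  0.    2.024] F [ 1.5 -0.5 -0.4] M [-0.03 -0.05 -0.09] gap 17.4
shift cm [-0.09 -0.09  4.13] roll 0.004
```

```bash
python3 -m pendant '[[[0,-0.1,1.5,0],[0,-0.1,3,0],[0,-0.1,3.8,0],[0,-0.1,4.1,0],[0,-0.1,4.1,0]]]'; python3 d.py 421.5 173 11 2.02
python3 - <<'E'
from h import *
for n,x,y in(("scene",270,260),("top",290,220)):
    c=cams.camera(n); cv2.imwrite(f"pics/{n}1.png",cv2.resize(c["frame"][y:y+130,x:x+170,::-1],None,fx=4.4,fy=4.4,interpolation=cv2.INTER_CUBIC))
E
```

```text
clock: 2.7
eef_pos: [420.2, 175.1, 12.6]
eef_rot: [3.141, 0.0, 2.026]
wrist_force: [0.1, -0.1, -0.2]
finger_gap: 0.6
clk 2.7 pos [420.2 175.1  12.6] rot [3.141 0.    2.026] F [ 0.1 -0.1 -0.2] M [-0.03  0.06 -0.  ] gap 0.6
shift cm [-0.25  0.02  0.16] roll 0.006
```

View pics/scene1.png

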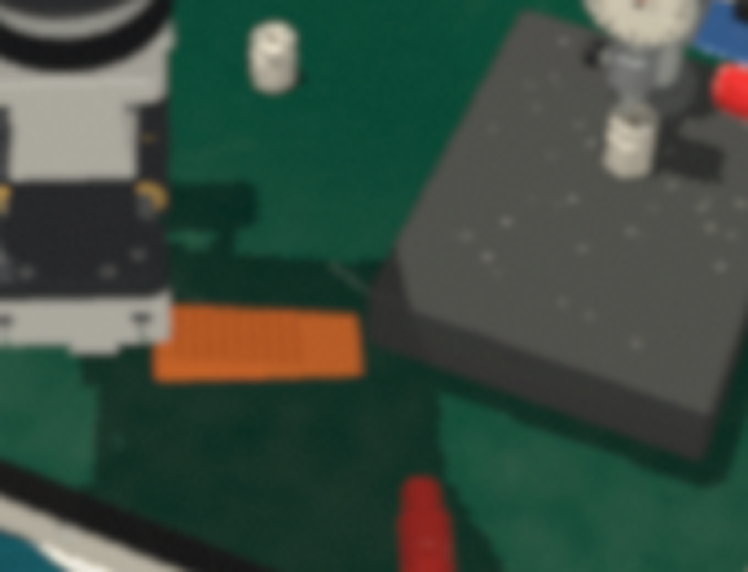

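View pics/top1.png

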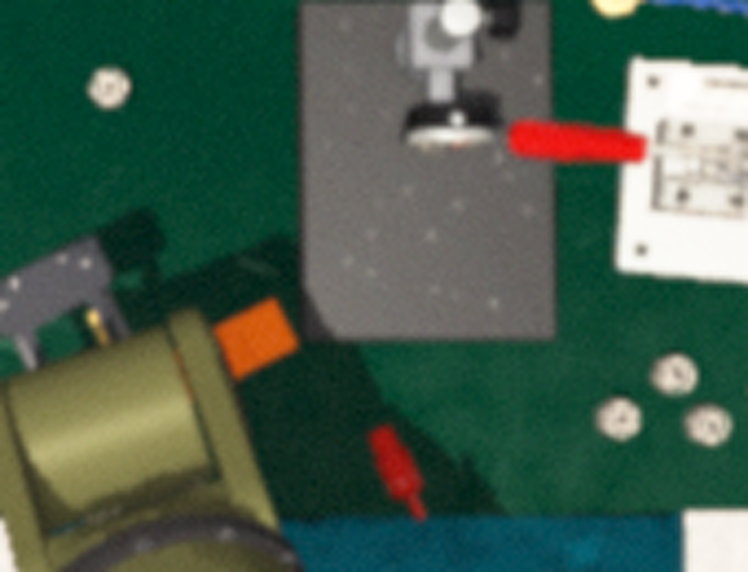

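```bash
python3 -m pendant '[[[-0.5,0,0.15,0],[-1.2,0,0.15,0],[-1.7,0,0.15,0],[-2.2,-0.05,0.15,0],[-2.8,-0.1,0.15,0]]]';python3 -m pendant '[[[-0.5,-0.05,0,0],[-1,-0.1,0,0],[-1.4,-0.15,0,0],[-1.7,-0.15,0,0],[-1.7,-0.15,0,0]]]'
python3 - <<'E'
from h import *
for n,x,y in(("scene",270,260),):
    c=cams.camera(n); cv2.imwrite(f"pics/{n}2.png",cv2.resize(c["frame"][y:y+130,x:x+170,::-1],None,fx=4.4,fy=4.4,interpolation=cv2.INTER_CUBIC))
E
```

```text
clock: 3.3
eef_pos: [431.7, 148.9, 11.0]
eef_rot: [3.142, -0.0, 2.026]
wrist_force: [-0.3, -0.1, -0.2]
finger_gap: 0.1
clock: 3.8
eef_pos: [437.8, 133.2, 10.9]
eef_rot: [-3.142, 0.0, 2.025]
wrist_force: [-0.6, -0.1, -0.4]
finger_gap: 0.4
```

View pics/scene2.png

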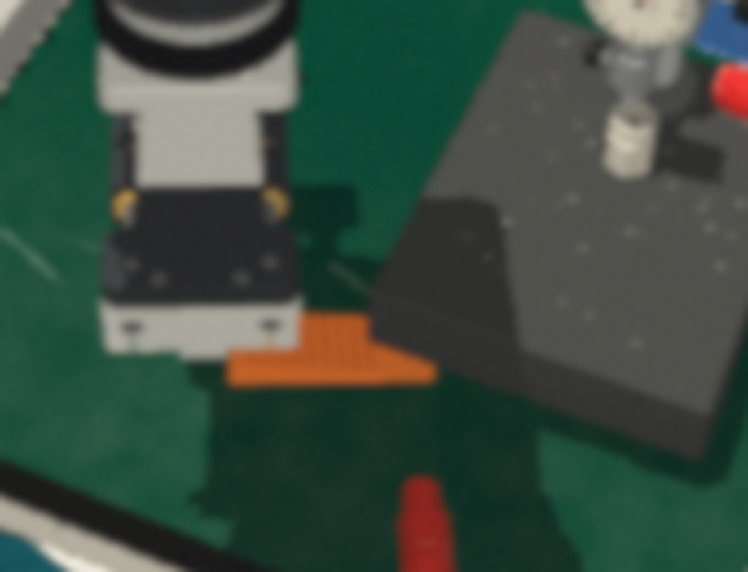

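The scene view shows the thin end now under the stone's near-left corner, at zoom (437,375), with the wedge still straight. I'll work out the near edge of the wedge in world coordinates and how it lines up with the foot.

```bash
python3 - <<'E'
from h import *
c=cams.camera("scene")
def ray(u,v,z):
    uv=np.array([u,v])/4.4+(270,260)-.5
    d=c["pose"][:3,:3]@np.linalg.inv(c["K"])@[uv[0],uv[1],1]; o=c["pose"][:3,3]; return o+d*(z-o[2])/d[2]
for a,b in(((155,382),(364,376)),((227,386),(438,383))):
    p=ray(*a,0);q=ray(*b,0);t=(q-p)[:2];L=np.hypot(*t);t/=L;n=np.array([-t[1],t[0]])
    mid=(p+q)[:2]/2+15*n; f=np.array([479,45])-mid
    print(p.round(1),q.round(1),"len",L.round(1),"yaw",np.arctan2(t[1],t[0]).round(3),"mid",mid.round(1),"foot along",(f@t).round(1),"lat",(f@n).round(1))
E
python3 d.py
```

```text
[414.3 144.5   0. ] [453.3  67.7   0. ] len 86.2 yaw -1.102 mid [447.2 112.9] foot along 74.9 lat -2.3
[424.9 116.8   0. ] [462.7  38.8   0. ] len 86.7 yaw -1.12 mid [457.3  84.3] foot along 44.8 lat 2.4
clk 3.9 pos [437.6 133.5  10.9] rot [-3.142  0.     2.026] F [-0.   0.5  0.2] M [-0.05 -0.02 -0.  ] gap 0.5
```

```bash
for i in 1 2; do python3 -m pendant '[[[-0.1,0,0,0],[-0.2,0,0,0],[-0.3,0,0,0],[-0.4,0,0,0]]]'|tr '\n' ' ';echo; done
```

```text
clock: 4.3 eef_pos: [439.5, 129.9, 11.0] eef_rot: [3.142, 0.0, 2.026] wrist_force: [-0.4, -0.4, -1.4] finger_gap: 0.7 
clock: 4.7 eef_pos: [441.2, 126.2, 11.0] eef_rot: [-3.142, 0.0, 2.026] wrist_force: [0.3, 0.2, 0.3] finger_gap: 0.2
```

```bash
for i in 1 2; do python3 -m pendant '[[[-0.1,0,0,0],[-0.2,0,0,0],[-0.3,0,0,0]]]'|tr '\n' ' ';echo; done
```

```text
clock: 5.0 eef_pos: [442.5, 123.5, 10.9] eef_rot: [3.142, 0.0, 2.026] wrist_force: [0.2, 0.5, -0.2] finger_gap: 0.9 
clock: 5.3 eef_pos: [443.8, 120.8, 10.9] eef_rot: [-3.142, -0.0, 2.026] wrist_force: [-0.7, -0.5, 0.3] finger_gap: 0.5
```

```bash
for i in 1 2; do python3 -m pendant '[[[-0.1,0,0,0],[-0.2,0,0,0],[-0.3,0,0,0]]]'|tr '\n' ' ';echo; done
```

```text
clock: 5.6 eef_pos: [445.1, 118.1, 10.9] eef_rot: [-3.142, -0.0, 2.026] wrist_force: [0.4, 0.8, 0.3] finger_gap: 0.5 
clock: 5.9 eef_pos: [446.5, 115.4, 11.0] eef_rot: [-3.142, 0.0, 2.026] wrist_force: [-0.7, 0.0, 0.7] finger_gap: 0.5
```

```bash
python3 -m pendant '[[[-0.1,0,0,0],[-0.2,0,0,0],[-0.2,0,0,0]]]'|tr '\n' ' '
```

```text
clock: 6.2 eef_pos: [447.4, 113.6, 10.9] eef_rot: [3.142, 0.0, 2.026] wrist_force: [1.0, 0.7, 0.3] finger_gap: 0.2
```

```bash
python3 -m pendant '[[[-0.1,0,0,0],[-0.2,0,0,0],[-0.2,0,0,0]]]'|tr '\n' ' '
```

```text
clock: 6.5 eef_pos: [448.2, 111.8, 10.9] eef_rot: [-3.142, 0.0, 2.026] wrist_force: [0.2, -0.3, -0.2] finger_gap: 0.2
```

```bash
python3 -m pendant '[[[-0.1,0,0,0],[-0.2,0,0,0],[-0.2,0,0,0]]]'|tr '\n' ' '
```

```text
clock: 6.8 eef_pos: [449.2, 110.0, 10.9] eef_rot: [3.142, 0.0, 2.026] wrist_force: [-0.1, -0.6, 0.7] finger_gap: 0.4
```

Run:
```python
from h import *
for n,x,y in(("scene",270,260),):
    c=cams.camera(n); cv2.imwrite(f"pics/{n}3.png",cv2.resize(c["frame"][y:y+130,x:x+170,::-1],None,fx=4.4,fy=4.4,interpolation=cv2.INTER_CUBIC))
```

```text
(no output)
```

View pics/scene3.png

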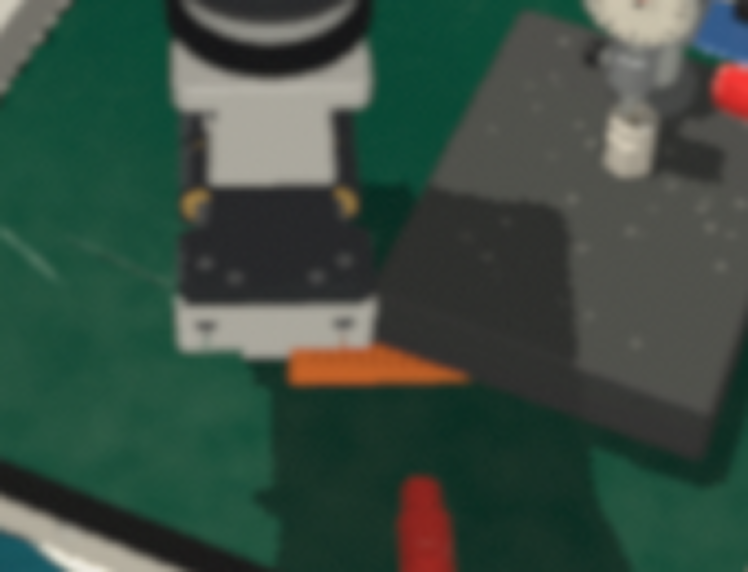

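The wedge's butt is now at zoom (290,368) and it is still straight. The stone hasn't moved. I'll keep pushing in small steps.

```bash
python3 -m pendant '[[[-0.1,0,0,0],[-0.2,0,0,0],[-0.2,0,0,0]]]'|tr '\n' ' '
```

```text
clock: 7.15 eef_pos: [450.0, 108.2, 11.0] eef_rot: [3.142, 0.0, 2.026] wrist_force: [0.3, -0.1, 1.1] finger_gap: 0.7
```

```bash
python3 -m pendant '[[[-0.1,0,0,0],[-0.2,0,0,0],[-0.2,0,0,0]]]'|tr '\n' ' '
```

```text
clock: 7.45 eef_pos: [450.9, 106.4, 10.9] eef_rot: [-3.142, 0.0, 2.026] wrist_force: [-0.1, 0.0, -1.0] finger_gap: 0.7
```

```bash
python3 -m pendant '[[[-0.1,0,0,0],[-0.2,0,0,0],[-0.2,0,0,0]]]'|tr '\n' ' '
```

```text
clock: 7.75 eef_pos: [451.7, 104.7, 11.0] eef_rot: [-3.142, -0.0, 2.026] wrist_force: [-0.9, 1.1, -0.7] finger_gap: 0.1
```

```bash
python3 -m pendant '[[[-0.1,0,0,0],[-0.15,0,0,0],[-0.15,0,0,0]]]'|tr '\n' ' '
```

```text
clock: 8.05 eef_pos: [452.3, 103.4, 10.9] eef_rot: [-3.142, -0.0, 2.026] wrist_force: [-1.7, 3.3, 0.6] finger_gap: 0.7
```

```bash
python3 -m pendant '[[[-0.1,0,0,0],[-0.15,0,0,0],[-0.15,0,0,0]]]'|tr '\n' ' '
```

```text
clock: 8.35 eef_pos: [453.0, 102.1, 10.9] eef_rot: [-3.141, -0.0, 2.026] wrist_force: [-2.1, 3.9, 1.4] finger_gap: 0.5
```

Resistance has climbed to about 4.4 N, so the wedge bears under the foot. I'll back off, rise, and press-test the corner.

```bash
python3 -m pendant '[[[0.4,0,0,0],[1.2,0,0,0],[1.5,0,-3,0],[1.5,0,-6,0],[1.5,0,-7,0]]]'|tr '\n' ' '; python3 d.py 479 45 66 2.02
```

```text
clock: 8.85 eef_pos: [447.3, 116.1, 83.3] eef_rot: [3.138, 0.001, 2.026] wrist_force: [0.5, 0.2, -0.2] finger_gap: 0.4 clk 8.85 pos [447.3 116.1  83.3] rot [3.138e+00 1.000e-03 2.026e+00] F [ 0.5  0.2 -0.2] M [-0.04  0.06  0.08] gap 0.4
shift cm [-7.77 -0.29  1.74] roll 0.006
```

```bash
python3 -m pendant '[[[-3,-0.2,0,0],[-6,-0.3,0,0],[-7.8,-0.3,0.8,0],[-7.8,-0.3,1.6,0],[-7.8,-0.3,1.8,0]]]'|tr '\n' ' '; python3 d.py 479 45 58
python3 - <<'E'
from h import *
for n,x,y in(("scene",270,230),("top",290,220)):
    c=cams.camera(n); cv2.imwrite(f"pics/{n}4.png",cv2.resize(c["frame"][y:y+130,x:x+170,::-1],None,fx=4.4,fy=4.4,interpolation=cv2.INTER_CUBIC))
E
```

```text
clock: 9.35 eef_pos: [477.1, 44.4, 61.5] eef_rot: [-3.14, -0.001, 2.025] wrist_force: [0.4, -0.0, -0.0] finger_gap: 0.5 clk 9.35 pos [477.1  44.4  61.5] rot [-3.140e+00 -1.000e-03  2.025e+00] F [ 0.4 -0.  -0. ] M [-0.08 -0.    0.01] gap 0.5
shift cm [-0.03  0.2   0.35] roll
```

View pics/scene4.png

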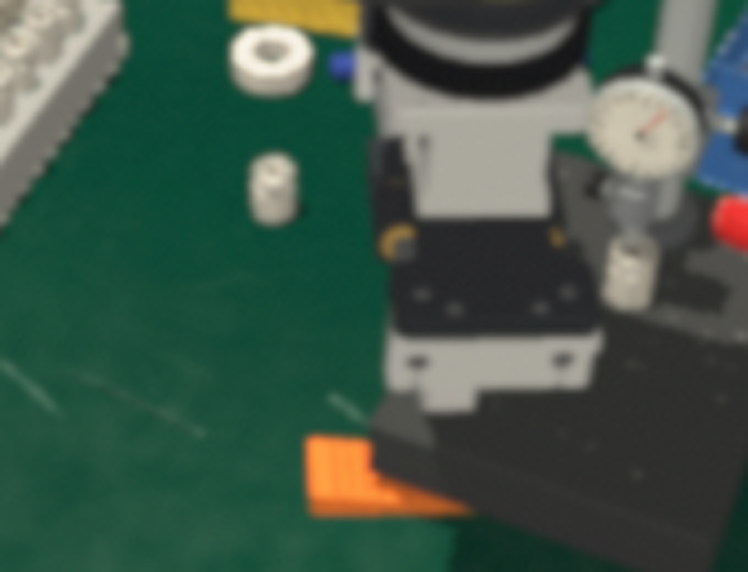

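View pics/top4.png

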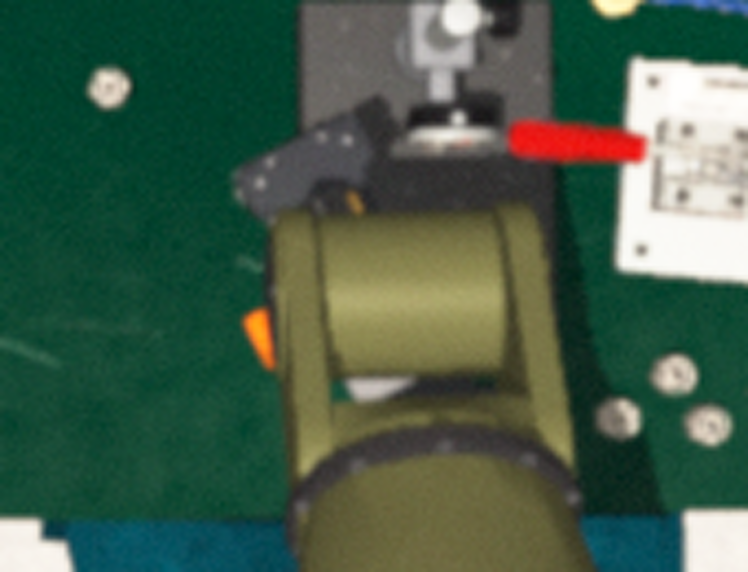

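The view is clear. The tips stand over the corner at scene zoom (448,405), but the gripper body's end is close to the dial (top view (390,105) against (405,130)). I'll turn it away before pressing.

```bash
python3 -m pendant '[[[0,0.1,0,-0.14],[0,0.2,0,-0.28],[0,0.2,0,-0.42],[0,0.2,0,-0.5],[0,0.2,0.2,-0.5]]]'|tr '\n' ' '; python3 d.py 479 45 58
```

```text
clock: 9.95 eef_pos: [479.8, 45.8, 61.3] eef_rot: [3.141, 0.001, 2.528] wrist_force: [0.2, -0.3, -0.5] finger_gap: 0.7 clk 9.95 pos [479.8  45.8  61.3] rot [3.141e+00 1.000e-03 2.528e+00] F [ 0.2 -0.3 -0.5] M [-0.04 -0.04  0.02] gap 0.7
shift cm [ 0.02 -0.11  0.33] roll
```

```bash
python3 -m pendant '[[[0,0,0.05,0],[0,0,0.1,0],[0,0,0.1,0]]]'|tr '\n' ' '
```

```text
clock: 10.25 eef_pos: [479.8, 45.2, 59.9] eef_rot: [-3.142, -0.0, 2.525] wrist_force: [0.0, -0.4, -0.4] finger_gap: 0.8
```

```bash
python3 -m pendant '[[[0,0,0.05,0],[0,0,0.05,0]]]'|tr '\n' ' '
```

```text
clock: 10.45 eef_pos: [479.8, 45.0, 59.4] eef_rot: [-3.142, 0.0, 2.525] wrist_force: [0.5, -0.6, 0.0] finger_gap: 0.8
```

```bash
python3 -m pendant '[[[0,0,0.05,0],[0,0,0.05,0]]]'|tr '\n' ' '
```

```text
clock: 10.65 eef_pos: [479.8, 45.0, 58.9] eef_rot: [-3.142, -0.0, 2.526] wrist_force: [0.5, 0.1, 0.6] finger_gap: 0.4
```

```bash
python3 -m pendant '[[[0,0,0.03,0],[0,0,0.03,0]]]'|tr '\n' ' '
```

```text
clock: 10.85 eef_pos: [479.8, 45.0, 58.6] eef_rot: [-3.142, -0.0, 2.526] wrist_force: [-0.2, -0.7, -1.1] finger_gap: 0.4
```

```bash
python3 -m pendant '[[[0,0,0.03,0],[0,0,0.03,0]]]'|tr '\n' ' '
```

```text
clock: 11.05 eef_pos: [479.8, 45.0, 58.3] eef_rot: [-3.142, -0.0, 2.526] wrist_force: [0.3, -0.6, -0.4] finger_gap: 0.7
```

```bash
python3 -m pendant '[[[0,0,0.03,0],[0,0,0.03,0]]]'|tr '\n' ' '
```

```text
clock: 11.25 eef_pos: [479.8, 45.0, 58.1] eef_rot: [3.142, 0.0, 2.526] wrist_force: [-0.9, -0.6, 0.3] finger_gap: 0.6
```

```bash
python3 -m pendant '[[[0,0,0.03,0],[0,0,0.03,0]]]'|tr '\n' ' '
```

```text
clock: 11.45 eef_pos: [479.9, 45.0, 58.0] eef_rot: [3.142, 0.0, 2.526] wrist_force: [-1.6, -0.5, 3.2] finger_gap: 0.2
```

```bash
python3 -m pendant '[[[0,0,0.03,0],[0,0,0.03,0]]]'|tr '\n' ' '
```

```text
clock: 11.65 eef_pos: [479.9, 45.1, 57.9] eef_rot: [3.141, 0.0, 2.526] wrist_force: [-3.6, -0.3, 9.1] finger_gap: 0.5
```

```bash
python3 -m pendant '[[[0,0,0.03,0],[0,0,0.03,0]]]'|tr '\n' ' '
```

```text
clock: 11.85 eef_pos: [479.9, 45.1, 57.8] eef_rot: [3.141, 0.0, 2.526] wrist_force: [-4.7, -0.1, 12.2] finger_gap: 0.6
```

```bash
python3 -m pendant '[[[0,0,0.03,0],[0,0,0.03,0]]]'|tr '\n' ' '
```

```text
clock: 12.05 eef_pos: [480.0, 45.1, 57.8] eef_rot: [3.141, 0.0, 2.526] wrist_force: [-7.4, 0.3, 15.7] finger_gap: 0.6
```

The corner is firm: going from 3 to 16 N moved it only about 0.2 mm, at a contact height of 50.0 mm, which means level. I'll ease to about 10 N and take out the sideways force.

```bash
python3 -m pendant '[[[0.02,-0.015,-0.03,0],[0.02,-0.015,-0.03,0]]]'|tr '\n' ' '
```

```text
clock: 12.25 eef_pos: [479.9, 45.1, 57.8] eef_rot: [3.141, 0.001, 2.526] wrist_force: [-2.4, 1.0, 9.8] finger_gap: 0.6
```

```bash
python3 - <<'E'
from h import *
for n,x,y in(("scene",270,230),("top",290,190)):
    c=cams.camera(n); cv2.imwrite(f"pics/{n}5.png",cv2.resize(c["frame"][y:y+130,x:x+170,::-1],None,fx=4.4,fy=4.4,interpolation=cv2.INTER_CUBIC))
    a=cv2.imread(f"pics/{n}0.png").astype(int); b=c["frame"][:,:,::-1].astype(int)
    # stand shift: column / dial region
    bx=(400,215,40,75) if n=="scene" else (378,216,36,44)
    g0=cv2.cvtColor(a.astype(np.uint8),cv2.COLOR_BGR2GRAY)[bx[1]:bx[1]+bx[3],bx[0]:bx[0]+bx[2]]; g1=cv2.cvtColor(b.astype(np.uint8),cv2.COLOR_BGR2GRAY)[bx[1]:bx[1]+bx[3],bx[0]:bx[0]+bx[2]]
    print(n,cv2.phaseCorrelate(g0.astype(np.float32),g1.astype(np.float32)))
E
python3 d.py
```

```text
scene ((0.17904641386200737, 0.6797604833505488), 0.7175932366053264)
top ((0.2840294145343414, 0.5256331058317976), 0.8565911858170121)
clk 12.35 pos [479.9  45.1  57.8] rot [3.141e+00 1.000e-03 2.526e+00] F [-2.9  0.8 10.2] M [0.03 0.65 0.01] gap 0.3
```

View pics/scene5.png

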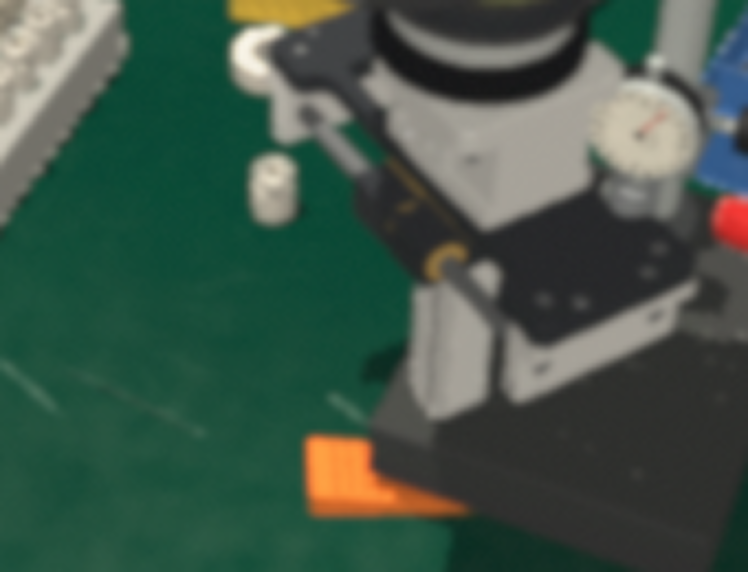

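View pics/top5.png

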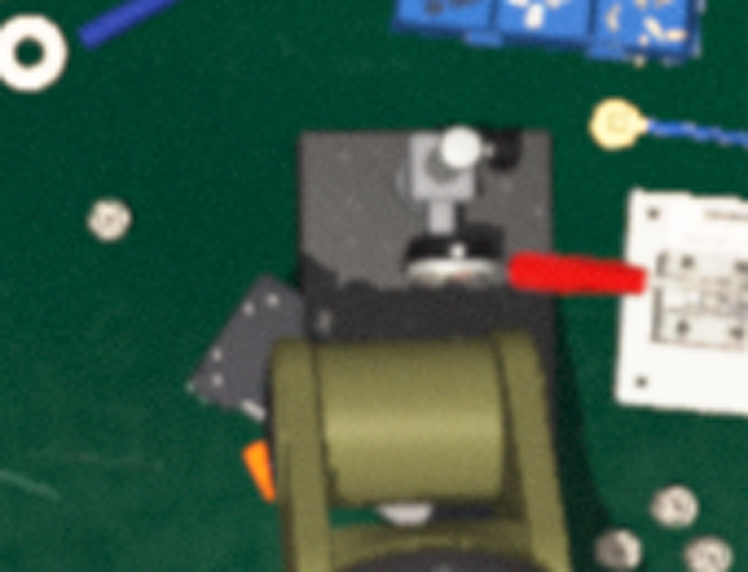

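```bash
python3 -m pendant '[[[0,0,0,0],[0,0,0,0],[0,0,0,0]]]'|tr '\n' ' '
python3 - <<'E'
from h import *
for n,rs in(("scene",[("dial",403,247,24,24),("colmn",418,215,18,24),("ref",320,234,24,18),("ref2",455,275,20,20)]),("top",[("cap",390,217,14,14),("left edge",350,222,20,25),("ref",285,190,24,24),("cell",306,232,18,18)])):
    c=cams.camera(n); b=cv2.cvtColor(c["frame"],cv2.COLOR_RGB2GRAY).astype(np.float32); a=cv2.cvtColor(cv2.imread(f"pics/{n}0.png"),cv2.COLOR_BGR2GRAY).astype(np.float32)
    for k,x,y,w,h in rs:
        A=a[y:y+h,x:x+w]; B=b[y:y+h,x:x+w]; W=np.eye(2,3,dtype=np.float32)
        try:
            cc,W=cv2.findTransformECC(A,B,W,cv2.MOTION_TRANSLATION); print(n,k,W[:,2].round(2),round(cc,3))
        except Exception as e: print(n,k,"fail")
E
```

```text
clock: 12.65 eef_pos: [479.9, 45.1, 57.8] eef_rot: [3.141, 0.001, 2.526] wrist_force: [-2.6, 0.5, 10.4] finger_gap: 0.4 scene dial [ 0.16 -0.05] 0.889
scene colmn [0.15 0.02] 0.998
scene ref [-1.61 -0.41] 0.618
scene ref2 [ 0.03 -0.02] 1.0
top cap [ 0.18 -0.02] 0.999
top left edge [0.01 0.01] 0.999
top ref [ 0.   -0.01] 1.0
top cell [-0.    0.01] 1.0
```

```bash
python3 d.py; python3 -c "
from cell import manip; print(manip.sign_off())"
```

```text
clk 12.75 pos [479.9  45.1  57.8] rot [3.141e+00 1.000e-03 2.526e+00] F [-3.5  0.6  9.7] M [ 0.04  0.68 -0.02] gap 0.7
the job is handed in; nothing more can be done
None
```

I pushed the orange wedge thin end first under the worn foot with the closed fingertips. I stopped when the push resistance rose from below 1 N to about 4.4 N. I handed the job in at 12.75 s, with the fingertips still pressing down on the loose corner at about 10 N.

- **Rocking:** increasing the press from 3 N to 16 N moved the corner only about 0.2 mm. I felt no give before it went firm, and contact came at about 50 mm, the level height of the stone.
- **Stand position:** before-and-after pictures show the stone's left edge unmoved. The top of the column shifted about 0.2 px, roughly 0.4 mm or 0.1° of tilt, which may mean the wedge lifts that corner very slightly.
- **Other things:** the bench cell did not move. At the end the gripper hid the stage cell and the arm hid the red plug. Neither was touched, as far as I could tell.
- **Checks that failed or disagreed:**
  - A first coarse picture comparison suggested a shift of about 0.5 px. I put that down to the arm's shadow, because the finer check did not repeat it.
  - One scene-camera reference patch also matched poorly, because the gripper covered it.
  - A sideways force of about 3 N remains at the fingertips.

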